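Release the mould's side slide with the push rod

ROBOT

A 7-joint arm with a two-finger parallel gripper is mounted at the origin on the work surface. World frame = base frame: x ahead of the robot, y to its left, z up, the work surface at z = 0. Lengths are in m, angles in rad, forces in N, time in s.
With the tool pointing down it reaches from about 0.425 to 0.925 m from the base axis. Payload 6.8 kg.
Tool frame: the origin (TCP) lies at the very end of the fingers, on their centre line; the grasp point (between the pads) lies 19 mm behind it; y points along the fingers, x is the direction in which the jaws open and shut, and the axes are right-handed (so a half turn about y gives the same grasp; the last joint's range is limited). The gripper opens to 85 mm and grips with 20 to 120 N. Pads are 22 mm wide; open, the fingers measure 114 mm over their backs; the gripper's body (76 mm by 85 mm) begins 54 mm behind the grasp point. The pads swing forward as they close: fully open they stand 13 mm farther back than shut.
Start: joints at [1.052, 0.477, 0.022, 1.555, -0.011, 1.109, -0.083], TCP at [0.27, -0.619, 0.231] pointing down, gripper open.
Joint ranges: [-2.96, 2.96], [-0.34, 2.1], [-1.41, 1.46], [0.24, 2.44], [-1.37, 4.51], [0.17, 1.92], [-2.96, 2.96]. Speed limits (rad/s): [2.39, 2.39, 3.14, 3.14, 3.14, 3.14, 3.14].

INTERFACE

Orientations are given as a rotation vector (axis times angle).
In Python, from bench import r, imaging gives the robot as it stands.
- The arm moves only by the shell command python3 -m jog 'ROWS' [FORCE]. ROWS is text: rows parted by semicolons, each of 7 numbers parted by spaces: the turn, a rotation vector about the tool's x, y, z in degrees, then the shift along the tool's x, y, z in mm, then the opening, from 0 (shut) to 1 (fully open). A call has exactly 5 rows; each row shifts and turns the commanded pose from where the row before left it, along the tool's axes as they then stand; what a row does not reach is not made up. A row lasts 1/12 s, in which the tool goes at most 41.7 mm and 7.16 degrees, less where a joint would pass 70% of its speed; a pose out of reach is approached as far as the arm can. A call with a gripper value outside its range is refused whole. The fingers move at their own pace and stop on an object; FORCE is the grip in N (left out, the last holds). Time passes only in rows, so rows that do not move let the fingers close, or fill a call up. It gives the time, the measured TCP pose, the force and the opening at its end, in the units of the state.
- r.get_obs(): the state, without advancing time (a new reading comes with each control period).
- imaging.grab_frame(name): name is "scene" or "top" or "wrist"; returns a dict with "color" (400x640x3 uint8, red, green, blue), "z_map" (400x640 float32, m along the optical axis (not along the pixel's ray), 0 where there is no reading), "fx", "fy", "cx", "cy" (pixels), "world_to_cam" (4x4, takes a point from world to camera coordinates); the wrist camera has in their place "hand_eye" (4x4, takes a point from camera to tool coordinates, whose origin is the TCP and whose axes are the tool frame's). Camera axes: x right, y up, looking along -z (the intrinsics and any distortion apply to the point x, -y, -z); pixel columns grow to the right and rows downward; lengths in m; the calibration is good to about 2 mm. A picture is of the moment at which its call begins: read the wrist's pose just before it.
- r.hand_in(): hands the job in, once; it reports no verdict.
The state is a dict: "clock": time; "joints": joint angles; "qvel": joint speeds; "tau": joint torques, N m; "tcp_pos": TCP position; "orientation": TCP orientation; "contact_force": force on the tool from outside, world axes, zero at the start; "moment": the same for the moment, N m; "grip_width": finger opening in m.
Only numpy, scipy, OpenCV 4.12 (cv2) and the standard library are available. Lean on these libraries where they do the work, as an engineer would, in place of code of your own. Each camera call takes 0.05 s, during which the arm holds its last target.

TASK

Take the red-handled push rod from its stand, put it down through the narrow slot in the top of the mould, feel gently along the slot for the hidden spring catch and press it with the rod until the brass side slide springs out. Then put the rod back in its stand, and leave the other things on the table where they are.

Things in the scene. Friction and masses are not known exactly. Their poses are not given: they have to be found in the camera images.
- rod_grip (a point): Centre of the red handle of the rod (120 g, loose, upright in the stand, handle's underside on the stand's top). Handle 22 x 22 mm square, 56 mm high: 28 mm above and below this point; z up along the rod, x and y square to the flat sides. Below it a round steel shank 8 mm thick, 75 mm long, flat-ended; its tip lies 103 mm below this point.
- rod_tip (a point): The lower, flat end of the rod's shank; z points up along the rod to the handle.
- stand_hole (a point): Centre of the mouth of the rod stand's hole, on the stand's top. The stand is a fixed blue block 60 x 60 mm, 85 mm high, on a 90 mm steel foot; the hole is 12 x 12 mm square, upright, and deep enough for the whole shank.
- slot_mouth (a point): Centre of the slot at the mould's top face, 90 mm above the table. The slot runs along this frame's y: 60 mm long, 12 mm wide, straight down, with a small bevelled yellow lip (18 mm over the lip). z is up, x points away from the side slide.
- slot_floor (a point): Middle of the slot's floor, 32 mm below the mouth: a rigid ledge. Flush in it, looking the same, is the spring catch tab, 11 mm long along the slot, slot-wide; its centre is anywhere within 22 mm of here along y, unmarked. A rod within 1.5 mm of that centre pushes it down: gives at 3 N, frees the slide 6 mm down (5 N), stops hard at 10 mm, springs back. Over 30 N of rod on mould does damage.
- slide (a joint): The brass side slide with a red end plate in the mould's -x end. 0 m: held in by the catch; when the catch is pressed a spring drives it out to 0.022 m, where it stays.
- jar: Grey jar with a black lid, 64 mm across, 85 mm high, origin under its centre. A bystander.
- hammer: Hammer lying on the table. A bystander.
- wrench: Wrench lying on the table. A bystander.
- bush: Brass ring 48 mm across, 40 mm high. A bystander.
- spray: Green can 56 mm across, 170 mm high. A bystander.
- bin: Yellow open bin 120 x 90 x 50 mm. A bystander.
- spacer: Stepped steel turned part 44 mm across, 45 mm high. A bystander.
- mould: The fixed mould block with its slide, catch and ledge: 150 (x) x 140 (y) x 90 mm, dark steel with an aluminium top, on a steel foot 12 mm high. Origin on the table under the slot's middle, axes as slot_mouth.
- rod: The rod (see rod_grip); origin at its tip.
Things that resemble listed ones, but are neither listed nor needed, are in the scene too. What is shaped like the rod but turquoise or white is not meant.

How it is judged:
On the way, in this order (a step that is already met when the one before it is completed fails the run):
1. the rod's tip is down inside the slot while the slide is still held in (z of rod_tip in the frame of slot_mouth below -0.008 m and horizontal distance between rod_tip and slot_mouth below 0.036 m and value of joint slide below 0.004 m), for 0.1 s.
2. the slide has sprung out with the rod's tip still in the slot (value of joint slide above 0.016 m and z of rod_tip in the frame of slot_mouth below -0.008 m and horizontal distance between rod_tip and slot_mouth below 0.036 m), for 0.05 s.
At the end, for the whole second after the job is handed in: The slide stands out by more than 16 mm of its 22, and the rod stands at rest in the stand's hole: tip within 10 mm of the hole's axis and at least 65 mm below its mouth (fully home is 75), leaning less than 0.12 rad (value of joint slide above 0.016 m and horizontal distance between rod_tip and stand_hole below 0.01 m and z of rod_tip in the frame of stand_hole below -0.065 m and angle between rod's own z axis and vertical below 0.12 rad and linear speed of rod below 0.02 m/s); the robot touches nothing.
It fails at once if the rod pressed on the mould with more than 30 N (contact force between rod and mould above 30 N).
It fails at once if the arm or fingers knocked the mould with more than 15 N (contact force between any of the arm, the fingers and mould above 15 N).
It fails at once if a bystander was moved more than 30 mm (distance of any of jar, hammer, wrench, bush, spray, bin, spacer from where it was at the start of the episode above 0.03 m).
It also fails if it takes over 64 s, if anything falls off the work surface, if the arm or the gripper's body presses on something with over 40 N, if the wrist force passes 120 N, or if a joint passes its speed limit or range.

## Working session

There is one attempt and no reset: what is moved stays moved. The work goes in short steps, Python scripts to look and compute and a shell command to move; the robot and the scene stay as the last step left them, time stands still between calls to the robot, and variables do not carry over. Pictures are saved under pics/ and viewed, and the job is handed in when it is done.

```bash
mkdir -p pics; ls; python3 - <<'E'
from bench import r, imaging
import cv2
print(r.get_obs())
for n in ["scene","top","wrist"]:
    f=imaging.grab_frame(n)
    cv2.imwrite(f"pics/{n}0.png",f["color"][:,:,::-1])
    print(n,[f[k] for k in("fx","fy","cx","cy")],f.get("world_to_cam",f.get("hand_eye")),[k for k in f])
E
```

```text
pics
{'clock': 0.0, 'joints': array([ 1.05192592,  0.47781786,  0.02234557,  1.55646378, -0.01150484,
        1.10928022, -0.0830696 ]), 'qvel': array([ 0.00101899,  0.0002313 , -0.00069562, -0.00060789, -0.00015433,
        0.0009735 ,  0.00077959]), 'tau': array([-1.10477216e-03, -5.96447682e+01,  1.60811450e+00, -2.81201899e+01,
        1.27167755e-02,  9.31271788e-03, -4.22104080e-06]), 'tcp_pos': array([ 0.26928494, -0.61831142,  0.23030871]), 'orientation': array([-1.37508007,  0.90269584, -0.90004746]), 'contact_force': array([ 0.98950507, -1.12364583, -0.04165063]), 'moment': array([-0.0140436 , -0.01473789, -0.00730774]), 'grip_width': 0.08543444474134074}
scene [419.40908995657503, 419.40908995657503, 323.1043448045159, 200.86424728640463] [[-0.70002473  0.71407556 -0.00784021  0.38286576]
 [-0.37066738 -0.35394589  0.85867805  0.11506753]
 [ 0.610386    0.60400199  0.51245539 -1.46123713]
 [ 0.          0.          0.          1.        ]] ['color', 'z_map', 'fx', 'fy', 'cx', 'cy', 'world_to_cam']
top [389.3471152183038, 389.3471152183038, 322.82853951941007, 201.8506857729559] [[ 0.02756345 -0.99944352 -0.01878607 -0.02180493]
 [ 0.9904697   0.02476931  0.13548522 -0.57577241]
 [-0.13494451 -0.02234148  0.99060125 -1.02916688]
 [ 0.          0.          0.          1.        ]] ['color', 'z_map', 'fx', 'fy', 'cx', 'cy', 'world_to_cam']
wrist [308.428172173279, 308.428172173279, 328.0949832380608, 195.41391509594212] [[ 9.99999796e-01 -6.30500822e-04 -1.04130384e-04  1.84356287e-04]
 [ 7.80000326e-05  2.82155759e-01 -9.59368606e-01 -1.42412039e-01]
 [ 6.34263682e-04  9.59368402e-01  2.82155751e-01  7.19376176e-02]
 [ 0.00000000e+00  0.00000000e+00  0.00000000e+00  1.00000000e+00]] ['color', 'z_map', 'fx', 'fy', 'cx', 'cy', 'hand_eye']
```

View pics/scene0.png

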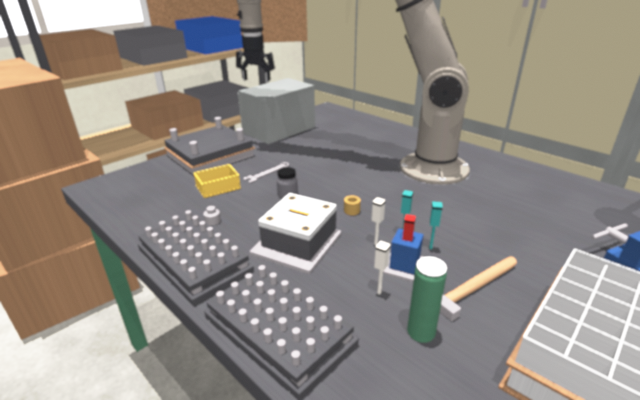

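View pics/top0.png

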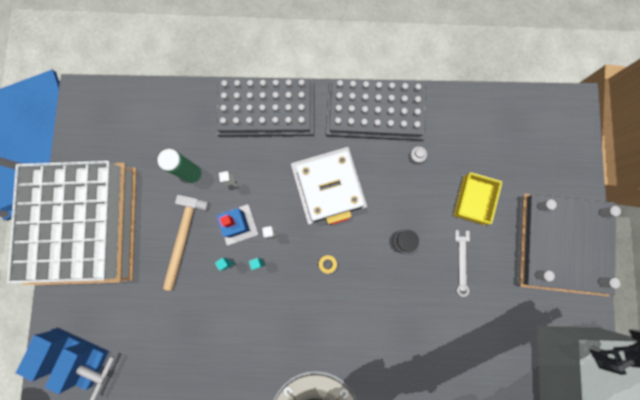

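View pics/wrist0.png

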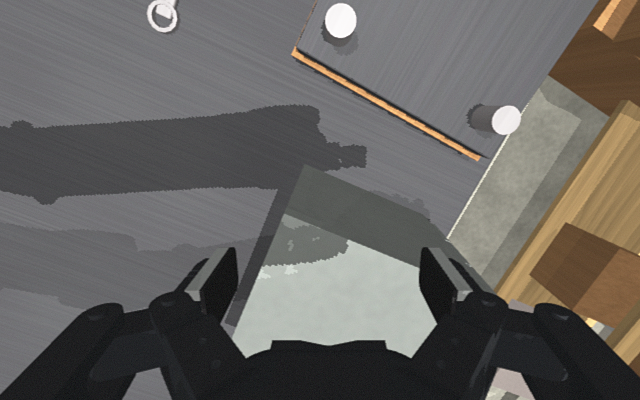

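The rod-like objects in the top view are red at (227,220) in the blue stand, turquoise at (223,264) and (256,264), and white at (224,177) and (268,231). The red one is the rod, so I'll check it and the mould in close crops.

```bash
cat > h.py <<'E'
from bench import r, imaging
import numpy as np, cv2
from scipy.spatial.transform import Rotation as R
def toolT():
    o=r.get_obs(); T=np.eye(4); T[:3,:3]=R.from_rotvec(o["orientation"]).as_matrix(); T[:3,3]=o["tcp_pos"]; return T
def frame(n):
    T=toolT(); f=imaging.grab_frame(n)
    f["c2w"]=np.linalg.inv(f["world_to_cam"]) if "world_to_cam" in f else T@f["hand_eye"]
    return f
def ray(f,u,v):
    d=np.array([(u-f["cx"])/f["fx"],-(v-f["cy"])/f["fy"],-1.0]); return f["c2w"][:3,3],f["c2w"][:3,:3]@d
def atz(f,u,v,z):
    o,d=ray(f,u,v); return o+d*(z-o[2])/d[2]
def cloud(f):
    v,u=np.mgrid[0:400,0:640]; z=f["z_map"]
    p=np.stack([(u-f["cx"])/f["fx"]*z,-(v-f["cy"])/f["fy"]*z,-z],-1)
    return p@f["c2w"][:3,:3].T+f["c2w"][:3,3]
def proj(f,p):
    c=np.linalg.inv(f["c2w"])@np.append(p,1); return f["cx"]-f["fx"]*c[0]/c[2], f["cy"]+f["fy"]*c[1]/c[2]
def crop(f,name,u0,v0,u1,v1,s):
    cv2.imwrite(name,cv2.resize(f["color"][v0:v1,u0:u1,::-1],None,fx=s,fy=s,interpolation=cv2.INTER_CUBIC))
E
python3 - <<'E'
from h import *
np.set_printoptions(precision=4,suppress=True)
print(toolT())
f=frame("top"); crop(f,"pics/t1.png",150,130,390,290,3.3)
P=cloud(f)
for u,v in [(227,220),(245,235),(330,185),(224,177),(268,231),(223,264),(256,264),(172,160),(405,240),(330,265),(200,300)]: print(u,v,P[v,u])
for nm,(u0,u1,v0,v1,zlo,zhi) in dict(stand=(205,265,200,245,.075,.092),red=(205,265,200,245,.12,.16),mould=(285,375,140,225,.085,.098)).items():
    q=P[v0:v1,u0:u1].reshape(-1,3); q=q[(q[:,2]>zlo)&(q[:,2]<zhi)]
    print(nm,len(q),q.mean(0),cv2.minAreaRect(q[:,:2].astype(np.float32)*1000),np.percentile(q[:,2],[5,50,95]))
f=frame("scene"); crop(f,"pics/s1.png",240,170,460,320,3.5)
E
```

```text
[[ 0.3993 -0.0006  0.9168  0.2694]
 [-0.9168  0.0012  0.3993 -0.6184]
 [-0.0014 -1.     -0.0001  0.2306]
 [ 0.      0.      0.      1.    ]]
227 220 [0.5113 0.2278 0.1376]
245 235 [0.4811 0.209  0.0103]
330 185 [ 0.62   -0.0252  0.0585]
224 177 [0.621  0.2439 0.131 ]
268 231 [0.4871 0.1254 0.1316]
223 264 [0.403  0.233  0.1306]
256 264 [0.4054 0.1506 0.1347]
172 160 [0.6526 0.3636 0.1707]
405 240 [ 0.476  -0.2227  0.0829]
330 265 [ 0.4048 -0.0306  0.0016]
200 300 [0.2996 0.325  0.004 ]
stand 409 [0.5101 0.229  0.0854] ((511.6736145019531, 233.48553466796875), (60.91344451904297, 60.92551803588867), 19.946083068847656) [0.0813 0.0857 0.0888]
red 122 [0.5076 0.2186 0.1381] ((502.0394287109375, 189.78384399414062), (118.06241607666016, 30.36908531188965), 77.62964630126953) [0.1252 0.1405 0.1441]
mould 2890 [ 0.6147 -0.0236  0.0908] ((616.030029296875, -23.28618621826172), (151.1222381591797, 140.06948852539062), 18.078876495361328) [0.0877 0.0908 0.0939]
```

View pics/t1.png

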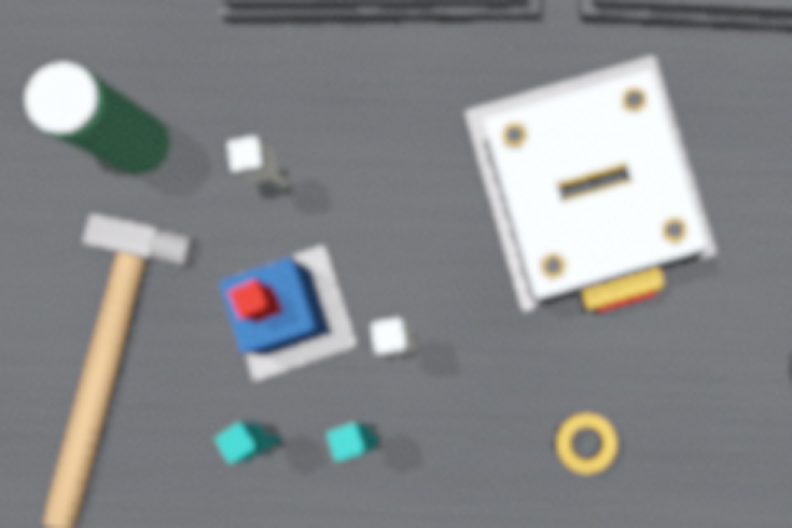

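View pics/s1.png

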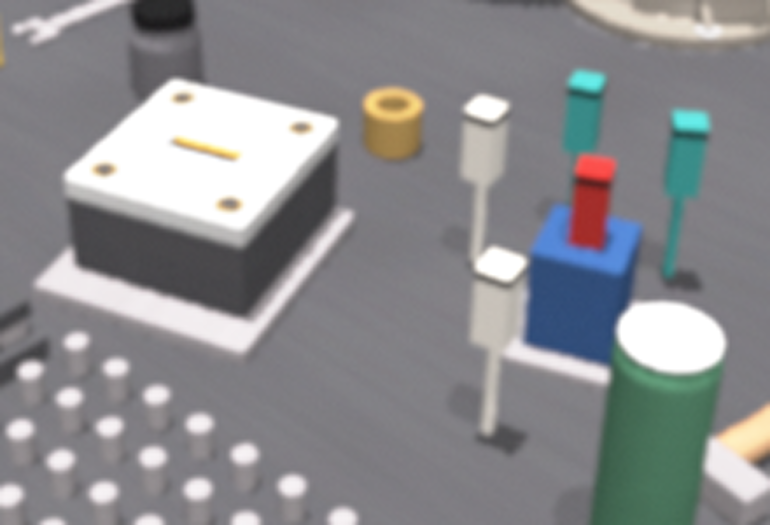

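The crops confirm one red handle, at px (226.7,220.6) in the blue stand. The slot centre is at px (330,185.2), and the brass slide is on the near side. Next I'll compute positions and start the approach.

```bash
cat >> h.py <<'E'
def shift(p,T=None):
    T=toolT() if T is None else T
    return (T[:3,:3].T@(np.array(p)-T[:3,3])*1000).round(1)
E
python3 - <<'E'
from h import *
f=frame("top")
print("rod",atz(f,226.7,220.6,.141),"slot",atz(f,330,185.2,.09))
a=atz(f,150+561/3.3,130+190/3.3,.09);b=atz(f,150+628/3.3,130+173/3.3,.09);print(a,b,np.degrees(np.arctan2(*(a-b)[1::-1])))
print(shift([.5,-.2,.24]))
E
```

```text
rod [0.50949826 0.22755948 0.141     ] slot [ 0.61377595 -0.02542144  0.09      ]
[0.60681282 0.00065457 0.09      ] [ 0.62183049 -0.05228788  0.09      ] 105.83653635068178
[-291.8   -8.9  378.5]
```

```bash
python3 -m jog '0 0 0 -22 0 29 0.7;0 0 0 -22 0 29 0.7;0 0 0 -22 0 29 0.7;0 0 0 -22 0 29 0.7;0 0 0 -22 0 29 0.7' 40; python3 -m jog '0 0 0 -22 0 29 0.7;0 0 0 -22 0 29 0.7;0 0 0 -22 0 29 0.7;0 0 0 -22 0 29 0.7;0 0 0 -22 0 29 0.7'
```

```text
clock: 0.72
tcp_pos: [0.3591, -0.4585, 0.2314]
orientation: [-1.376, 0.902, -0.902]
contact_force: [-0.0, -0.7, -0.4]
grip_width: 0.0598
clock: 1.13
tcp_pos: [0.4481, -0.2997, 0.2315]
orientation: [-1.376, 0.901, -0.902]
contact_force: [0.6, 0.5, 0.3]
grip_width: 0.0599
```

```bash
python3 -m jog '0 0 0 -31 0 18 0.7;0 0 0 -31 0 18 0.7;0 0 0 -31 0 18 0.7;0 0 0 -31 0 18 0.7;0 0 0 -31 0 18 0.7'; python3 -m jog '0 0 0 -31 0 18 0.7;0 0 0 -31 0 18 0.7;0 0 0 -31 0 18 0.7;0 0 0 -31 0 18 0.7;0 0 0 -31 0 18 0.7';  python3 -m jog '0 0 0 -31 0 18 0.7;0 0 0 -31 0 18 0.7;0 0 0 -31 0 18 0.7;0 0 0 -31 0 18 0.7;0 0 0 0 0 0 0.7'
python3 - <<'E'
from h import *
print(r.get_obs()["clock"],toolT()); f=frame("wrist"); cv2.imwrite("pics/w1.png",f["color"][:,:,::-1]); print(shift([.5095,.2276,.2315]))
crop(f,"pics/w1c.png",240,160,420,300,4)
E
```

```text
clock: 1.55
tcp_pos: [0.4681, -0.1217, 0.2315]
orientation: [-1.376, 0.901, -0.902]
contact_force: [1.3, -0.3, 0.4]
grip_width: 0.0602
clock: 1.97
tcp_pos: [0.4888, 0.0564, 0.2316]
orientation: [-1.376, 0.901, -0.902]
contact_force: [0.8, -0.4, -0.8]
grip_width: 0.0596
clock: 2.38
tcp_pos: [0.5046, 0.2058, 0.2319]
orientation: [-1.374, 0.895, -0.892]
contact_force: [0.4, 0.3, 0.2]
grip_width: 0.0598
2.3833 [[ 0.40784065  0.00105753  0.91305251  0.5046165 ]
 [-0.91304195  0.00542026  0.40782965  0.20580154]
 [-0.00451768 -0.99998475  0.00317617  0.23192849]
 [ 0.          0.          0.          1.        ]]
[-21.6   0.1  14.8]
```

View pics/w1.png

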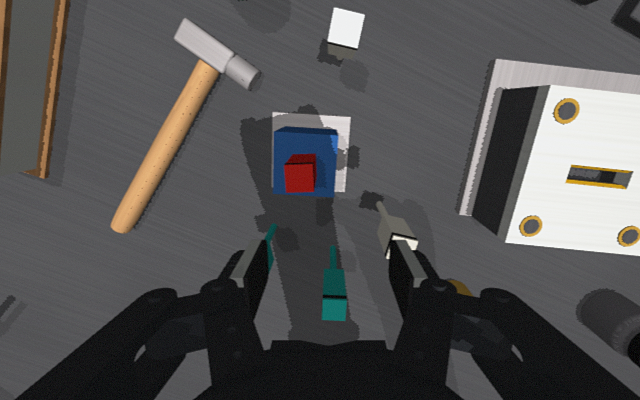

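```bash
python3 -m jog '0 0 0 0 0 0 0.7;0 0 0 0 0 0 0.7;0 0 0 0 0 0 0.7;0 0 0 0 0 0 0.7;0 0 0 0 0 0 0.7'
python3 - <<'E'
from h import *
print(r.get_obs()["clock"],toolT()); f=frame("wrist"); 
crop(f,"pics/w2c.png",255,100,375,220,5)
np.savez("w2.npz",c2w=f["c2w"],T=toolT())
E
```

```text
clock: 2.85
tcp_pos: [0.5055, 0.1961, 0.2314]
orientation: [-1.376, 0.903, -0.903]
contact_force: [-0.2, 0.0, -0.0]
grip_width: 0.0599
2.85 [[ 3.97715861e-01  2.78795196e-04  9.17508592e-01  5.05527278e-01]
 [-9.17508530e-01 -3.56572316e-04  3.97715942e-01  1.96080704e-01]
 [ 4.38039458e-04 -9.99999898e-01  1.13982504e-04  2.31417951e-01]
 [ 0.00000000e+00  0.00000000e+00  0.00000000e+00  1.00000000e+00]]
```

View pics/w2c.png

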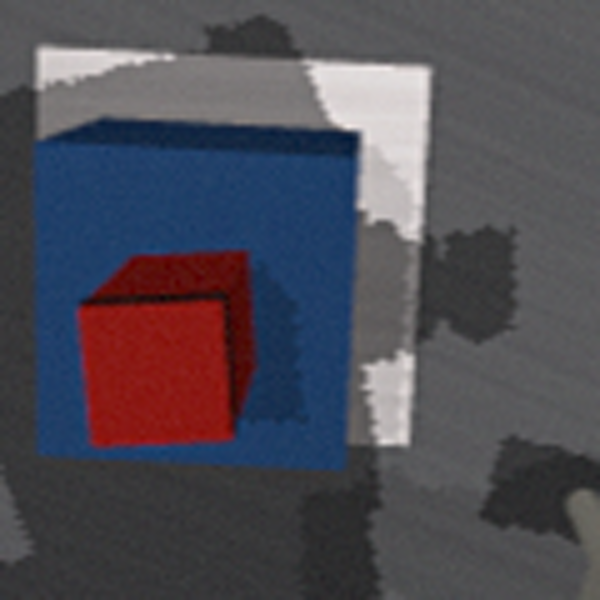

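In the crop, the handle's top corners are at (80,306), (223,296), (235,437) and (92,446). The stand's top corners are at (37,141), (358,156), (345,470) and (37,455).

```bash
python3 - <<'E'
from h import *
f=imaging.grab_frame("wrist"); d=np.load("w2.npz"); f["c2w"]=d["c2w"]; T=d["T"]
for nm,cs,z in [("rod",[(80,306),(223,296),(235,437),(92,446)],.141),("stand",[(37,141),(358,156),(345,470),(37,455)],.085)]:
    q=np.array([atz(f,255+(u+.5)/5-.5,100+(v+.5)/5-.5,z) for u,v in cs]); c=q.mean(0)
    print(nm,c,np.linalg.norm(np.diff(q,axis=0),axis=1))
    L=(q-T[:3,3])@T[:3,:3]; e=L[1]-L[0]; e2=L[2]-L[3]; e3=L[3]-L[0];e4=L[2]-L[1]
    print(" center tool mm",(L.mean(0)*1000).round(1),[np.degrees(np.arctan2(x[2],x[0])).round(1) for x in(e,e2)],[np.degrees(np.arctan2(-x[0],x[2])).round(1) for x in(-e3,-e4)])
E
```

```text
rod [0.51167899 0.23378012 0.141     ] [0.02187764 0.02220753 0.02244347]
 center tool mm [-31.9  90.4  20.6] [np.float64(4.0), np.float64(3.7)] [np.float64(1.9), np.float64(3.3)]
stand [0.51124284 0.23395672 0.085     ] [0.05892507 0.06014072 0.05991346]
 center tool mm [-32.3 146.4  20.2] [np.float64(-2.6), np.float64(-2.9)] [np.float64(-3.4), np.float64(-2.5)]
```

```bash
python3 -m jog '0 0 0 -16 0 10.2 0.7;0 0 0 -16 0 10.2 0.7;0 -3.5 0 0 0 0 0.7;0 0 0 0 30 0 0.7;0 0 0 0 30 0 0.7' 40;python3 -m jog '0 0 0 0 10 0 0.7;0 0 0 0 5 0 0.7;0 0 0 0 0 0 0.7;0 0 0 0 0 0 0.7;0 0 0 0 0 0 0.7'
python3 - <<'E'
from h import *
f=frame("wrist"); cv2.imwrite("pics/w3.png",f["color"][:,:,::-1]);T=toolT();print(T)
print(shift([.5115,.2338,.1]))
E
```

```text
clock: 3.37
tcp_pos: [0.5128, 0.2357, 0.1724]
orientation: [-1.392, 0.852, -0.856]
contact_force: [0.2, 0.1, -1.2]
grip_width: 0.0595
clock: 3.78
tcp_pos: [0.5122, 0.2352, 0.1579]
orientation: [-1.394, 0.854, -0.856]
contact_force: [-0.1, -0.1, -0.0]
grip_width: 0.0599
[[ 4.54369285e-01  2.37223182e-03  8.90810263e-01  5.12168297e-01]
 [-8.90813419e-01  1.12794354e-03  4.54367891e-01  2.35169465e-01]
 [ 7.30822906e-05 -9.99996550e-01  2.62571883e-03  1.57832786e-01]
 [ 0.00000000e+00  0.00000000e+00  0.00000000e+00  1.00000000e+00]]
[ 0.9 57.8 -1.4]
```

View pics/w3.png

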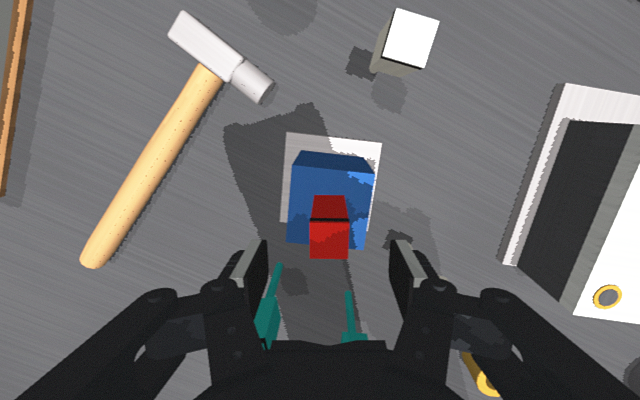

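The handle (centre px 329,239) is square to the jaws and midway between them (266 and 390). I'll descend and grip.

```bash
python3 -m jog '0 0 0 0.5 20 -1.4 0.7;0 0 0 0.4 20 0 0.7;0 0 0 0 12 0 0.7;0 0 0 0 5 0 0.7;0 0 0 0 0 0 0.7' 60;python3 -m jog '0 0 0 0 0 0 0.15;0 0 0 0 0 0 0.15;0 0 0 0 0 0 0;0 0 0 0 0 0 0;0 0 0 0 0 0 0' 60; python3 -m jog '0 0 0 0 0 0 0;0 0 0 0 0 0 0;0 0 0 0 0 0 0;0 0 0 0 0 0 0;0 0 0 0 0 0 0' 60
python3 - <<'E'
from h import *
f=frame("wrist"); cv2.imwrite("pics/w4.png",f["color"][:,:,::-1]);T=toolT();print(T)
E
```

```text
clock: 4.25
tcp_pos: [0.51, 0.233, 0.0987]
orientation: [-1.397, 0.856, -0.854]
contact_force: [0.0, 0.1, 0.2]
grip_width: 0.0598
clock: 4.67
tcp_pos: [0.5111, 0.2337, 0.1004]
orientation: [-1.395, 0.854, -0.856]
contact_force: [-0.8, -1.2, 5.6]
grip_width: 0.0214
clock: 5.08
tcp_pos: [0.5111, 0.2337, 0.1004]
orientation: [-1.395, 0.854, -0.856]
contact_force: [-1.0, -0.2, 5.8]
grip_width: 0.0214
[[ 4.54501233e-01  1.79675457e-03  8.90744296e-01  5.11135743e-01]
 [-8.90746096e-01  7.49218347e-04  4.54500640e-01  2.33658518e-01]
 [ 1.49264131e-04 -9.99998105e-01  1.94097278e-03  1.00409602e-01]
 [ 0.00000000e+00  0.00000000e+00  0.00000000e+00  1.00000000e+00]]
```

View pics/w4.png

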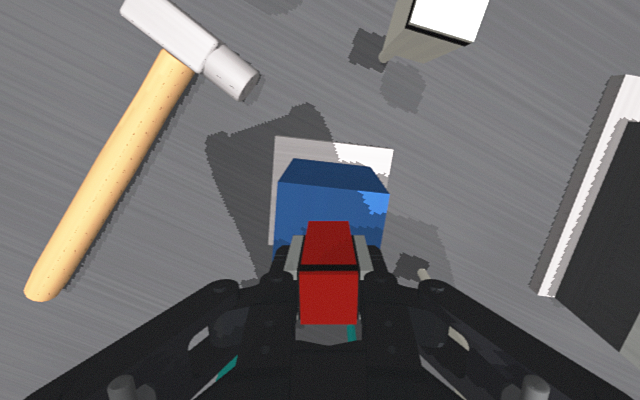

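```bash
python3 -m jog '0 0 0 0 -10 0 0;0 0 0 0 -20 0 0;0 0 0 0 -30 0 0;0 0 0 0 -30 0 0;0 0 0 0 -30 0 0' 60;python3 -m jog '0 0 0 0 -5 0 0;0 0 0 0 0 0 0;0 0 0 0 0 0 0;0 0 0 0 0 0 0;0 0 0 0 0 0 0' 60
python3 - <<'E'
from h import *
f=frame("wrist"); cv2.imwrite("pics/w5.png",f["color"][:,:,::-1]);T=toolT();print(T,r.get_obs()["contact_force"])
print(shift([.6138,-.0254,.225]))
E
```

```text
clock: 5.55
tcp_pos: [0.5098, 0.233, 0.2208]
orientation: [-1.397, 0.856, -0.854]
contact_force: [1.1, 0.1, -1.7]
grip_width: 0.0214
clock: 5.97
tcp_pos: [0.5094, 0.2326, 0.2225]
orientation: [-1.399, 0.857, -0.854]
contact_force: [0.0, 0.1, -1.9]
grip_width: 0.0216
[[ 4.54622709e-01 -2.70891025e-03  8.90679996e-01  5.09583097e-01]
 [-8.90684106e-01 -1.24079281e-03  4.54621033e-01  2.32683413e-01]
 [-1.26378240e-04 -9.99995561e-01 -2.97687589e-03  2.22696294e-01]
 [ 0.00000000e+00  0.00000000e+00  0.00000000e+00  1.00000000e+00]] [ 0.55732576 -0.00385037 -1.22124629]
[277.2  -2.3 -24.5]
```

View pics/w5.png

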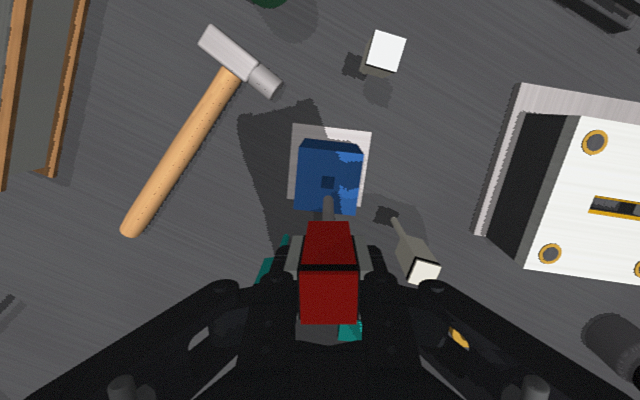

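```bash
python3 -m jog '0 0 0 20 0 -2 0;0 0 0 30 0 -3 0;0 0 0 35 0 -3 0;0 0 0 35 0 -3 0;0 0 0 35 0 -3 0' 60;python3 -m jog '0 0 0 35 0 -3 0;0 0 0 35 0 -3 0;0 0 0 30 0 -2.5 0;0 0 0 15 0 -1.5 0;0 4 0 7 0 0 0' 60;python3 -m jog '0 5 0 0 0 0 0;0 0 0 0 0 0 0;0 0 0 0 0 0 0;0 0 0 0 0 0 0;0 0 0 0 0 0 0' 60
python3 - <<'E'
from h import *
f=frame("wrist"); cv2.imwrite("pics/w6.png",f["color"][:,:,::-1]);T=toolT();print(T,r.get_obs()["contact_force"])
crop(f,"pics/w6c.png",250,120,410,240,5)
np.savez("w6.npz",c2w=f["c2w"],T=T)
print(shift([.6138,-.0254,.225]))
E
```

```text
clock: 6.43
tcp_pos: [0.5683, 0.0873, 0.2233]
orientation: [-1.398, 0.856, -0.854]
contact_force: [1.2, 0.3, -1.6]
grip_width: 0.0214
clock: 6.85
tcp_pos: [0.6151, -0.0284, 0.2229]
orientation: [-1.374, 0.913, -0.911]
contact_force: [0.2, 0.2, -0.9]
grip_width: 0.0215
clock: 7.27
tcp_pos: [0.6147, -0.0235, 0.2241]
orientation: [-1.343, 0.972, -0.972]
contact_force: [0.2, 0.9, -2.0]
grip_width: 0.0211
[[ 3.11862367e-01 -3.10775647e-04  9.50127238e-01  6.14734735e-01]
 [-9.50127252e-01  1.73442454e-04  3.11862428e-01 -2.37174721e-02]
 [-2.61711648e-04 -9.99999937e-01 -2.41186237e-04  2.24176290e-01]
 [ 0.00000000e+00  0.00000000e+00  0.00000000e+00  1.00000000e+00]] [-0.21343846 -0.65779843 -1.69745327]
[ 1.3 -0.8 -1.4]
```

View pics/w6.png

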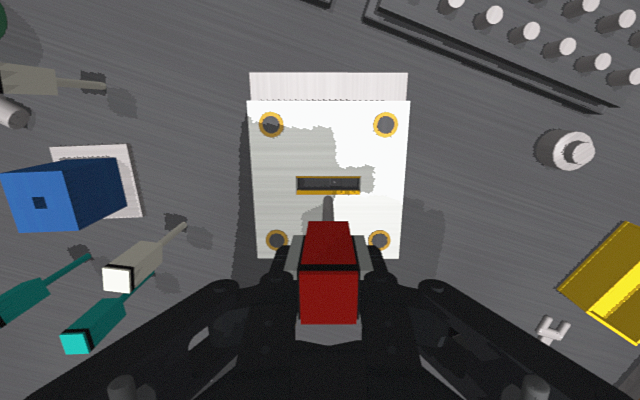

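View pics/w6c.png

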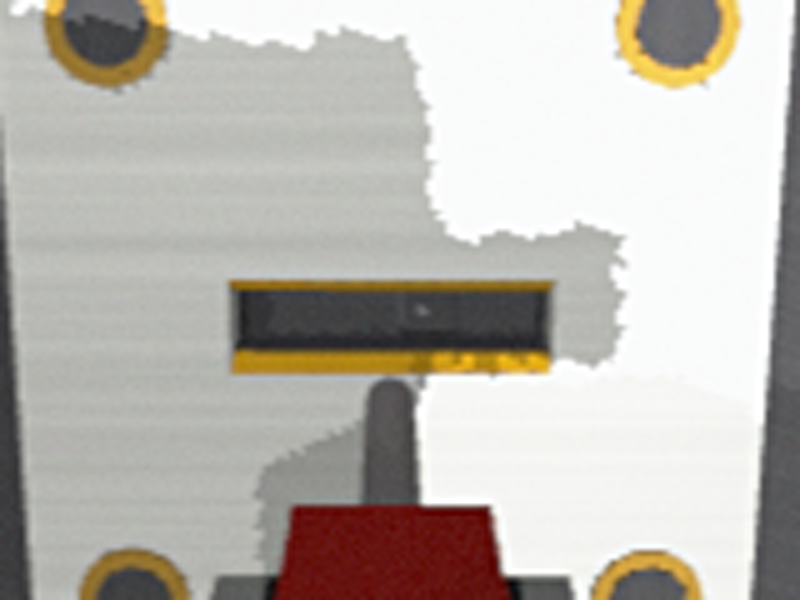

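```bash
python3 - <<'E'
from h import *
f=imaging.grab_frame("wrist"); d=np.load("w6.npz"); f["c2w"]=d["c2w"]; T=d["T"]
P=lambda u,v:(250+(u+.5)/5-.5,120+(v+.5)/5-.5)
for n,c in [("c",(391.5,327)),("tl",(231,281)),("tr",(553,281)),("bl",(231,373)),("br",(552,373))]:
    print(n,shift(atz(f,*P(*c),.09),T))
for y in (.088,.0904,.093):
  for z in (.004,0,-.004):
    u,v=proj(f,(T@[0,y,z,1])[:3]); print(y,z,((u+.5-250)*5-.5).round(1),((v+.5-120)*5-.5).round(1))
E
```

```text
c [ -0.2 134.2   0.7]
tl [-29.7 134.2   9.3]
tr [ 29.4 134.2   9.4]
bl [-30.2 134.2  -8.2]
br [ 29.8 134.2  -8.1]
0.088 0.004 392.6 380.4
0.088 0 392.6 404.9
0.088 -0.004 392.5 429.2
0.0904 0.004 392.6 376.1
0.0904 0 392.6 400.4
0.0904 -0.004 392.5 424.5
0.093 0.004 392.6 371.5
0.093 0 392.6 395.6
0.093 -0.004 392.5 419.4
```

```bash
python3 -m jog '0 0 0 0 10 0.7 0;0 0 0 0 12 0 0;0 0 0 0 10 0 0;0 0 0 0 4 0 0;0 0 0 0 0 0 0' 60;python3 -m jog '0 0 0 0 0 0 0;0 0 0 0 0 0 0;0 0 0 0 0 0 0;0 0 0 0 0 0 0;0 0 0 0 0 0 0' 60
python3 - <<'E'
from h import *
f=frame("wrist");T=toolT();print(T,r.get_obs()["contact_force"])
crop(f,"pics/w7c.png",250,120,410,240,5)
np.savez("w7.npz",c2w=f["c2w"],T=T)
for y in (.0904,):
  for z in (.004,0,-.004):
    u,v=proj(f,(T@[0,y,z,1])[:3]); print(y,z,((u+.5-250)*5-.5).round(1),((v+.5-120)*5-.5).round(1))
E
```

```text
clock: 7.78
tcp_pos: [0.6143, -0.0243, 0.186]
orientation: [-1.344, 0.977, -0.972]
contact_force: [-0.6, -0.1, -1.1]
grip_width: 0.0213
clock: 8.2
tcp_pos: [0.6159, -0.0242, 0.1887]
orientation: [-1.341, 0.974, -0.975]
contact_force: [0.3, 0.5, -1.1]
grip_width: 0.0213
[[ 3.09622598e-01  6.55878369e-04  9.50859304e-01  6.15786651e-01]
 [-9.50859497e-01 -5.23852945e-05  3.09622697e-01 -2.41996560e-02]
 [ 2.52885874e-04 -9.99999784e-01  6.07428505e-04  1.88678329e-01]
 [ 0.00000000e+00  0.00000000e+00  0.00000000e+00  1.00000000e+00]] [-0.84686888 -0.07178094 -1.2187067 ]
0.0904 0.004 391.1 376.3
0.0904 0 391.1 400.6
0.0904 -0.004 391.1 424.7
```

View pics/w7c.png

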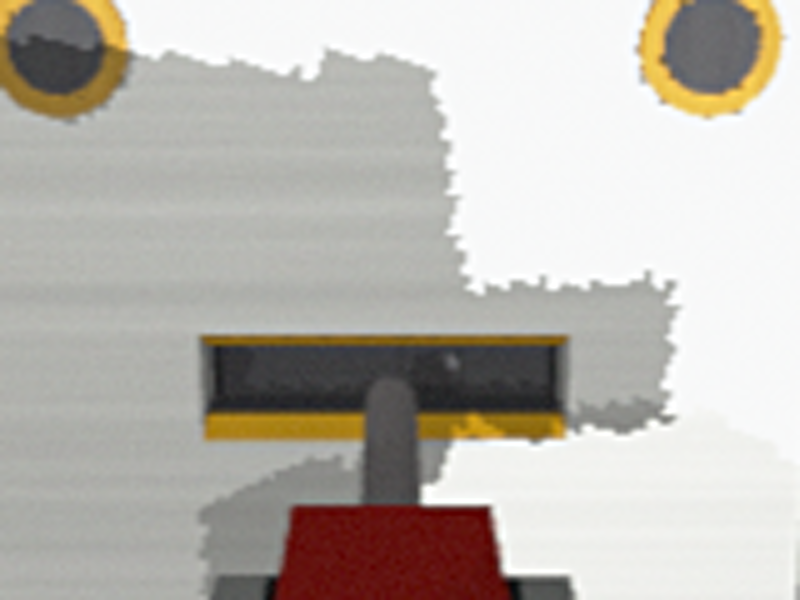

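```bash
python3 - <<'E'
from h import *
f=imaging.grab_frame("wrist"); d=np.load("w7.npz"); f["c2w"]=d["c2w"]; T=d["T"]
P=lambda u,v:(250+(u+.5)/5-.5,120+(v+.5)/5-.5)
for n,c in [("tl",(202,336)),("tr",(568,336)),("bl",(205,439)),("br",(566,438))]:
    p=atz(f,*P(*c),.09); print(n,shift(p,T),p)
E
```

```text
tl [-30.6  98.7   8.4] [0.61432626 0.00746516 0.09      ]
tr [28.6 98.7  8.4] [ 0.63268197 -0.04879019  0.09      ]
bl [-30.7  98.7  -9.2] [0.59760243 0.0021291  0.09      ]
br [28.8 98.7 -9. ] [ 0.61622898 -0.05439828  0.09      ]
```

```bash
python3 -m jog '0 0 0 0 3 -0.3 0;0 0 0 0 4 0 0;0 0 0 0 4 0 0;0 0 0 0 4 0 0;0 0 0 0 4 0 0' 60;python3 -m jog '0 0 0 0 4 0 0;0 0 0 0 3 0 0;0 0 0 0 2 0 0;0 0 0 0 2 0 0;0 0 0 0 0 0 0' 60; python3 - <<'E'
from h import *
f=frame("wrist");print(r.get_obs()["contact_force"],toolT())
crop(f,"pics/w8c.png",250,120,410,240,5)
E
```

```text
clock: 8.72
tcp_pos: [0.6151, -0.0243, 0.1686]
orientation: [-1.342, 0.975, -0.974]
contact_force: [-0.6, 1.1, -1.8]
grip_width: 0.0215
clock: 9.13
tcp_pos: [0.6151, -0.0243, 0.1579]
orientation: [-1.342, 0.975, -0.974]
contact_force: [-0.7, -0.3, -1.5]
grip_width: 0.0211
[ 0.81080594 -0.03970973 -1.37123081] [[ 3.09662137e-01 -2.47732703e-04  9.50846623e-01  6.15261380e-01]
 [-9.50846652e-01  2.57892974e-06  3.09662147e-01 -2.42814529e-02]
 [-7.91656073e-05 -9.99999969e-01 -2.34757214e-04  1.58154374e-01]
 [ 0.00000000e+00  0.00000000e+00  0.00000000e+00  1.00000000e+00]]
```

View pics/w8c.png

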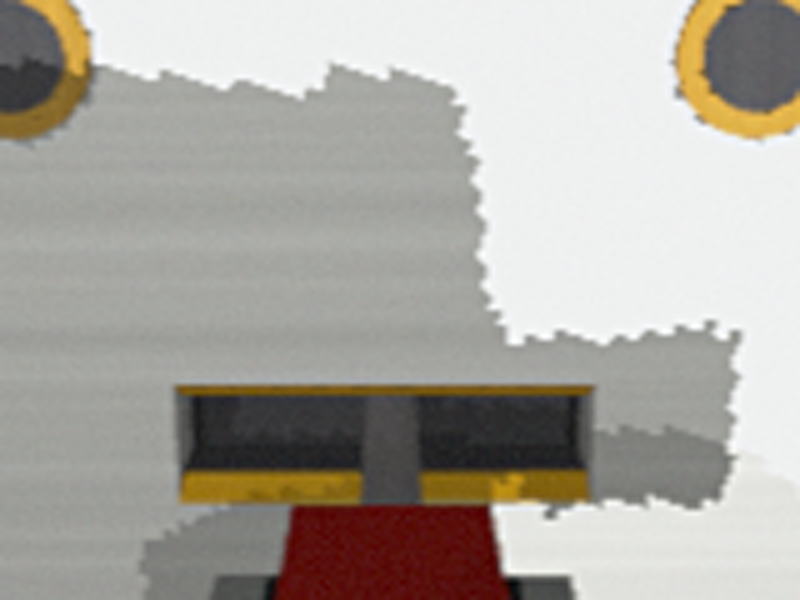

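The rod is in the slot. Now a gentle probe for the floor.

```bash
python3 -m jog '0 0 0 0 3 0 0;0 0 0 0 2 0 0;0 0 0 0 1.5 0 0;0 0 0 0 1 0 0;0 0 0 0 0 0 0' 60;python3 -m jog '0 0 0 0 0.6 0 0;0 0 0 0 0.6 0 0;0 0 0 0 0.6 0 0;0 0 0 0 0 0 0;0 0 0 0 0 0 0' 60
```

```text
clock: 9.6
tcp_pos: [0.6152, -0.0243, 0.1505]
orientation: [-1.342, 0.975, -0.974]
contact_force: [-0.1, 0.6, -1.4]
grip_width: 0.0213
clock: 10.02
tcp_pos: [0.6153, -0.0243, 0.149]
orientation: [-1.342, 0.974, -0.974]
contact_force: [-0.4, -0.1, -1.7]
grip_width: 0.0214
```

```bash
python3 -m jog '0 0 0 0 0.4 0 0;0 0 0 0 0.4 0 0;0 0 0 0 0.4 0 0;0 0 0 0 0 0 0;0 0 0 0 0 0 0' 60
```

```text
clock: 10.43
tcp_pos: [0.6156, -0.0243, 0.1484]
orientation: [-1.341, 0.974, -0.975]
contact_force: [-1.7, 1.2, 4.7]
grip_width: 0.0216
```

Floor contact came at TCP z≈0.1484, about 6 N over the baseline, with no give. This spot is not the tab, so I'll go to one end of the slot and slide along while pressing lightly.

```bash
python3 -m jog '0 0 0 0 -3 0 0;0 0 0 -6 0 0 0;0 0 0 -7 0 0 0;0 0 0 -7 0 0 0;0 0 0 -3.5 0 0 0' 60;python3 -m jog '0 0 0 0 0 0 0;0 0 0 0 2 0 0;0 0 0 0 0.7 0 0;0 0 0 0 0.5 0 0;0 0 0 0 0 0 0' 60;python3 -m jog '0 0 0 0 0.2 0 0;0 0 0 0 0 0 0;0 0 0 0 0 0 0;0 0 0 0 0 0 0;0 0 0 0 0 0 0' 60
```

```text
clock: 10.85
tcp_pos: [0.6074, 0.0001, 0.1505]
orientation: [-1.342, 0.974, -0.972]
contact_force: [-0.6, 0.6, -2.8]
grip_width: 0.0214
clock: 11.27
tcp_pos: [0.6083, -0.0018, 0.1483]
orientation: [-1.341, 0.974, -0.975]
contact_force: [-2.1, 1.9, 4.2]
grip_width: 0.0214
clock: 11.68
tcp_pos: [0.6084, -0.0019, 0.1483]
orientation: [-1.341, 0.974, -0.975]
contact_force: [-1.6, 0.6, 6.1]
grip_width: 0.0216
```

```bash
for i in 1; do python3 -m jog '0 0 0 0.5 0.1 0 0;0 0 0 0.5 0 0 0;0 0 0 0.5 0 0 0;0 0 0 0.5 0 0 0;0 0 0 0.5 0 0 0' 60; done; python3 -m jog '0 0 0 0.5 0 0 0;0 0 0 0.5 0 0 0;0 0 0 0.5 0 0 0;0 0 0 0.5 0 0 0;0 0 0 0.5 0 0 0' 60
```

```text
clock: 12.1
tcp_pos: [0.6086, -0.0024, 0.1483]
orientation: [-1.34, 0.975, -0.972]
contact_force: [-4.7, 4.7, 7.7]
grip_width: 0.0215
clock: 12.52
tcp_pos: [0.61, -0.0048, 0.1483]
orientation: [-1.339, 0.974, -0.973]
contact_force: [-1.6, 3.9, 5.7]
grip_width: 0.0214
```

```bash
python3 -m jog '0 0 0 0.5 0 0 0;0 0 0 0.5 0 0 0;0 0 0 0.5 0 0 0;0 0 0 0.5 0 0 0;0 0 0 0.5 0 0 0' 60; python3 -m jog '0 0 0 0.5 0 0 0;0 0 0 0.5 0 0 0;0 0 0 0.5 0 0 0;0 0 0 0.5 0 0 0;0 0 0 0.5 0 0 0' 60
```

```text
clock: 12.93
tcp_pos: [0.6109, -0.0072, 0.1483]
orientation: [-1.339, 0.974, -0.973]
contact_force: [-2.2, 4.9, 5.9]
grip_width: 0.0213
clock: 13.35
tcp_pos: [0.6118, -0.0097, 0.1483]
orientation: [-1.339, 0.974, -0.973]
contact_force: [-1.2, 4.1, 4.7]
grip_width: 0.0213
```

```bash
python3 -m jog '0 0 0 0.5 0.2 0 0;0 0 0 0.5 0 0 0;0 0 0 0.5 0 0 0;0 0 0 0.5 0 0 0;0 0 0 0.5 0 0 0' 60; python3 -m jog '0 0 0 0.5 0 0 0;0 0 0 0.5 0 0 0;0 0 0 0.5 0 0 0;0 0 0 0.5 0 0 0;0 0 0 0.5 0 0 0' 60
```

```text
clock: 13.77
tcp_pos: [0.6127, -0.0117, 0.1483]
orientation: [-1.339, 0.973, -0.973]
contact_force: [-2.0, 5.2, 6.4]
grip_width: 0.0211
clock: 14.18
tcp_pos: [0.6135, -0.0141, 0.1483]
orientation: [-1.339, 0.973, -0.973]
contact_force: [-1.6, 4.3, 6.2]
grip_width: 0.0211
```

```bash
python3 -m jog '0 0 0 0.5 0 0 0;0 0 0 0.5 0 0 0;0 0 0 0.5 0 0 0;0 0 0 0.5 0 0 0;0 0 0 0.5 0 0 0' 60; python3 -m jog '0 0 0 0.5 0 0 0;0 0 0 0.5 0 0 0;0 0 0 0.5 0 0 0;0 0 0 0.5 0 0 0;0 0 0 0.5 0 0 0' 60
```

```text
clock: 14.6
tcp_pos: [0.6143, -0.0165, 0.1483]
orientation: [-1.339, 0.973, -0.973]
contact_force: [-1.6, 3.3, 6.2]
grip_width: 0.0211
clock: 15.02
tcp_pos: [0.6151, -0.0189, 0.1483]
orientation: [-1.339, 0.973, -0.973]
contact_force: [-1.9, 4.8, 6.1]
grip_width: 0.0212
```

```bash
python3 -m jog '0 0 0 0.5 0 -0.4 0;0 0 0 0.5 0 -0.3 0;0 0 0 0.5 0 -0.3 0;0 0 0 0.5 0 0 0;0 0 0 0.5 0 0 0' 60; python3 -m jog '0 0 0 0.5 0 0 0;0 0 0 0.5 0 0 0;0 0 0 0.5 0 0 0;0 0 0 0.5 0 0 0;0 0 0 0.5 0 0 0' 60; python3 -c "
from h import *;print(toolT())"
```

```text
clock: 15.43
tcp_pos: [0.6152, -0.0218, 0.1483]
orientation: [-1.338, 0.973, -0.974]
contact_force: [0.1, 4.4, 5.5]
grip_width: 0.0213
clock: 15.85
tcp_pos: [0.6158, -0.024, 0.1483]
orientation: [-1.339, 0.973, -0.973]
contact_force: [-0.4, 4.6, 7.3]
grip_width: 0.0213
[[ 0.31026782  0.00221612  0.95064661  0.61581958]
 [-0.95064751  0.0026008   0.31026205 -0.02402434]
 [-0.00178486 -0.99999416  0.00291369  0.14832821]
 [ 0.          0.          0.          1.        ]]
```

```bash
python3 -m jog '0 0 0 0.5 0 0 0;0 0 0 0.5 0 0 0;0 0 0 0.5 0 0 0;0 0 0 0.5 0 0 0;0 0 0 0.5 0 0 0' 60; python3 -m jog '0 0 0 0.5 0 0 0;0 0 0 0.5 0 0 0;0 0 0 0.5 0 0 0;0 0 0 0.5 0 0 0;0 0 0 0.5 0 0 0' 60
```

```text
clock: 16.27
tcp_pos: [0.6165, -0.0263, 0.1483]
orientation: [-1.339, 0.973, -0.973]
contact_force: [-1.5, 4.7, 5.7]
grip_width: 0.0213
clock: 16.68
tcp_pos: [0.6172, -0.0289, 0.1482]
orientation: [-1.339, 0.973, -0.973]
contact_force: [-1.4, 4.1, 4.6]
grip_width: 0.0212
```

```bash
python3 -m jog '0 0 0 0.5 0 0 0;0 0 0 0.5 0 0 0;0 0 0 0.5 0 0 0;0 0 0 0.5 0 0 0;0 0 0 0.5 0 0 0' 60; python3 -m jog '0 0 0 0.5 0 0 0;0 0 0 0.5 0 0 0;0 0 0 0.5 0 0 0;0 0 0 0.5 0 0 0;0 0 0 0.5 0 0 0' 60
```

```text
clock: 17.1
tcp_pos: [0.6176, -0.033, 0.1474]
orientation: [-1.341, 0.974, -0.975]
contact_force: [0.5, 3.5, 4.7]
grip_width: 0.0213
clock: 17.52
tcp_pos: [0.6179, -0.034, 0.1473]
orientation: [-1.341, 0.975, -0.972]
contact_force: [-0.3, 7.0, 6.6]
grip_width: 0.021
```

z dropped to 0.1473 and the lateral force rose to 7 N, so the rod has sunk into the tab and is against its far edge. I'll back off a little and then press down.

```bash
python3 -m jog '0 0 0 -1 0 0 0;0 0 0 -1 0 0 0;0 0 0 -0.7 0 0 0;0 0 0 0 0 0 0;0 0 0 0 0 0 0' 60; python3 -m jog '0 0 0 0 0.5 0 0;0 0 0 0 0.5 0 0;0 0 0 0 0.5 0 0;0 0 0 0 0.5 0 0;0 0 0 0 0 0 0' 60
```

```text
clock: 17.93
tcp_pos: [0.6175, -0.0333, 0.1473]
orientation: [-1.341, 0.974, -0.975]
contact_force: [1.6, 2.6, 5.3]
grip_width: 0.0211
clock: 18.35
tcp_pos: [0.6175, -0.0332, 0.1454]
orientation: [-1.341, 0.974, -0.975]
contact_force: [0.7, 3.2, 5.4]
grip_width: 0.0214
```

```bash
python3 -m jog '0 0 0 -0.2 0.6 0 0;0 0 0 -0.2 0.6 0 0;0 0 0 0 0.6 0 0;0 0 0 0 0.6 0 0;0 0 0 0 0 0 0' 60; python3 -m jog '0 0 0 0 0.6 0 0;0 0 0 0 0.6 0 0;0 0 0 0 0.6 0 0;0 0 0 0 0.3 0 0;0 0 0 0 0 0 0' 60; python3 - <<'E'
from h import *
f=frame("top"); crop(f,"pics/t2.png",280,140,380,240,6)
E
```

```text
clock: 18.77
tcp_pos: [0.6174, -0.0331, 0.1431]
orientation: [-1.341, 0.974, -0.976]
contact_force: [0.6, 2.7, 5.2]
grip_width: 0.0211
clock: 19.18
tcp_pos: [0.617, -0.0331, 0.1403]
orientation: [-1.342, 0.974, -0.975]
contact_force: [2.0, 2.3, 1.7]
grip_width: 0.0212
```

View pics/t2.png

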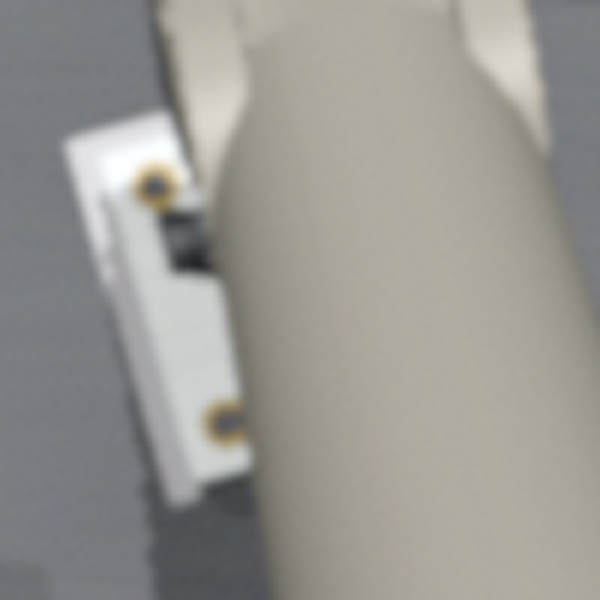

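```bash
python3 - <<'E'
from h import *
f=frame("scene"); crop(f,"pics/s2.png",220,150,420,300,4)
f=frame("wrist"); cv2.imwrite("pics/w9.png",f["color"][:,:,::-1]); print(r.get_obs()["contact_force"],r.get_obs()["tcp_pos"])
E
```

```text
[2.66628652 0.95953295 2.0729609 ] [ 0.61698652 -0.03299263  0.14040795]
```

View pics/s2.png

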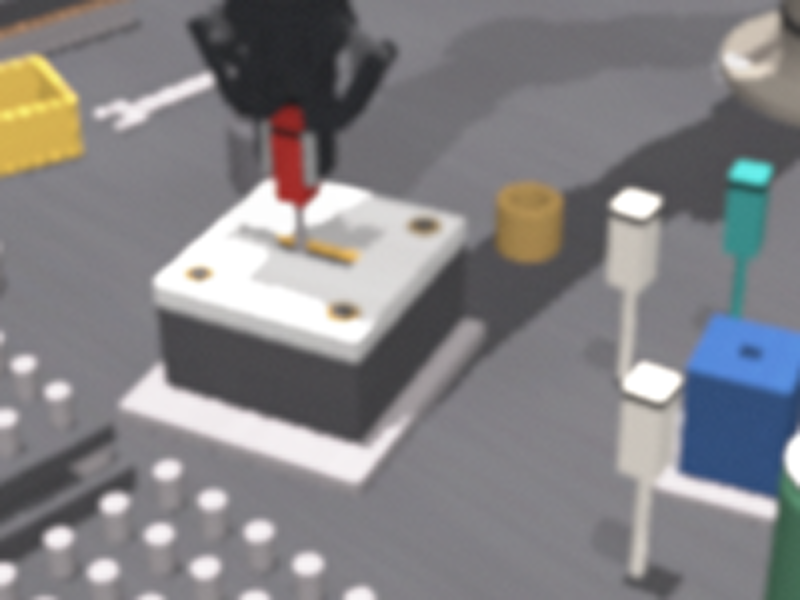

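View pics/w9.png

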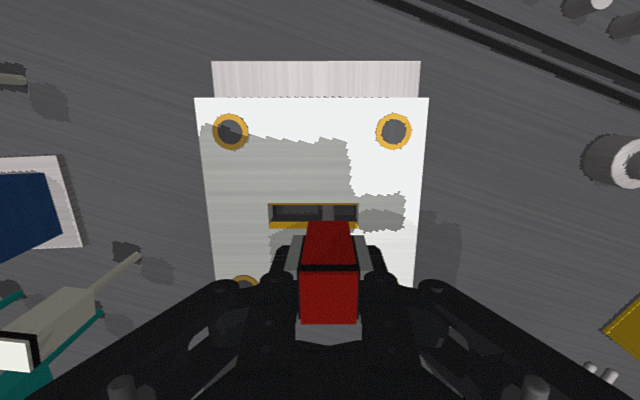

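```bash
python3 -m jog '0 0 0 0 0.4 0 0;0 0 0 0 0.4 0 0;0 0 0 0 0 0 0;0 0 0 0 0 0 0;0 0 0 0 0 0 0' 60; python3 -m jog '0 0 0 0 0 0 0;0 0 0 0 -5 0 0;0 0 0 0 -10 0 0;0 0 0 0 -20 0 0;0 0 0 0 -25 0 0' 60;  python3 -m jog '0 0 0 0 -15 0 0;0 0 0 0 -8 0 0;0 0 0 0 0 0 0;0 0 0 0 0 0 0;0 0 0 0 0 0 0' 60; python3 - <<'E'
from h import *
f=frame("top"); crop(f,"pics/t3.png",280,140,380,240,6)
f=frame("wrist"); crop(f,"pics/w10c.png",250,120,410,240,5); print(shift([.5111,.2337,.223]),toolT())
E
```

```text
clock: 19.75
tcp_pos: [0.617, -0.0329, 0.1398]
orientation: [-1.342, 0.974, -0.975]
contact_force: [1.8, -0.3, 1.5]
grip_width: 0.0211
clock: 20.17
tcp_pos: [0.6149, -0.0325, 0.1989]
orientation: [-1.345, 0.978, -0.971]
contact_force: [0.1, -0.6, -2.0]
grip_width: 0.0212
clock: 20.58
tcp_pos: [0.6158, -0.0328, 0.2213]
orientation: [-1.344, 0.976, -0.973]
contact_force: [-0.3, -0.6, -2.0]
grip_width: 0.0212
[-285.7   -1.4  -17.2] [[ 3.09658841e-01 -2.86450604e-03  9.50843413e-01  6.15968057e-01]
 [-9.50847305e-01  1.01522059e-05  3.09660139e-01 -3.26618966e-02]
 [-8.96676497e-04 -9.99995897e-01 -2.72056413e-03  2.21312366e-01]
 [ 0.00000000e+00  0.00000000e+00  0.00000000e+00  1.00000000e+00]]
```

View pics/t3.png

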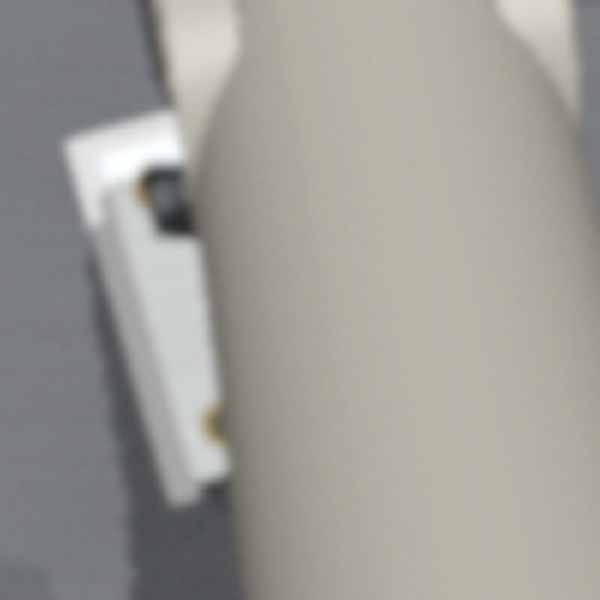

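View pics/w10c.png

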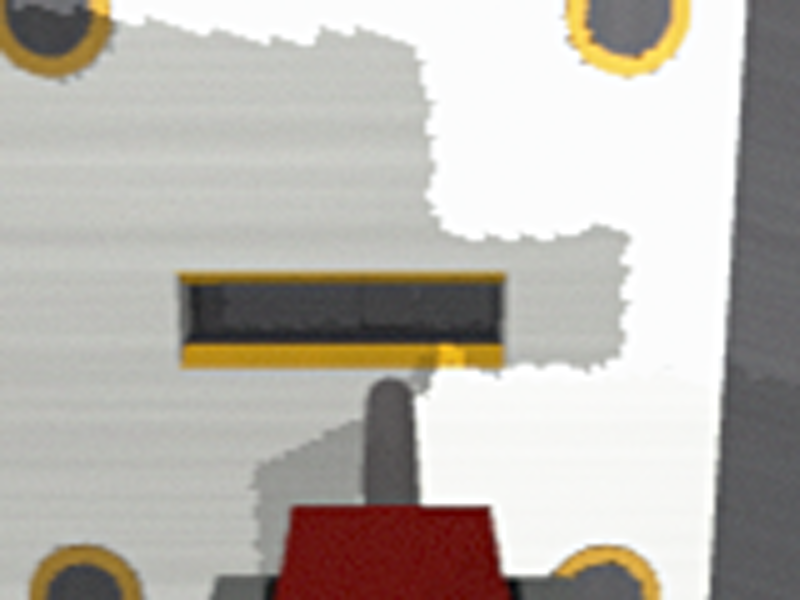

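```bash
python3 -m jog '0 0 0 -20 0 -1.5 0;0 0 0 -30 0 -2 0;0 0 0 -35 0 -2 0;0 0 0 -35 0 -2 0;0 0 0 -35 0 -2 0' 60;python3 -m jog '0 0 0 -35 0 -2 0;0 0 0 -35 0 -2 0;0 0 0 -30 0 -2 0;0 0 0 -20 0 -1.5 0;0 -4.5 0 -10 0 0 0' 60;python3 -m jog '0 -4.5 0 0 0 0 0;0 0 0 0 0 0 0;0 0 0 0 0 0 0;0 0 0 0 0 0 0;0 0 0 0 0 0 0' 60
python3 - <<'E'
from h import *
f=frame("top"); crop(f,"pics/t4.png",150,130,390,290,3.3)
f=frame("wrist"); crop(f,"pics/w11c.png",250,120,410,240,5); T=toolT();np.savez("w11.npz",c2w=f["c2w"],T=T);print(shift([.5111,.2337,.223]),T)
E
```

```text
clock: 21.1
tcp_pos: [0.5587, 0.1128, 0.2219]
orientation: [-1.343, 0.976, -0.974]
contact_force: [-0.0, 0.4, -1.2]
grip_width: 0.0214
clock: 21.52
tcp_pos: [0.51, 0.2369, 0.2222]
orientation: [-1.372, 0.913, -0.909]
contact_force: [-0.1, 0.5, -0.9]
grip_width: 0.0212
clock: 21.93
tcp_pos: [0.5128, 0.2324, 0.2225]
orientation: [-1.396, 0.857, -0.857]
contact_force: [0.4, -0.3, -1.6]
grip_width: 0.0214
[-1.8 -0.3 -1. ] [[ 4.52818254e-01 -1.38610786e-04  8.91602832e-01  5.12772107e-01]
 [-8.91602831e-01 -2.29262773e-04  4.52818218e-01  2.32573988e-01]
 [ 1.41645849e-04 -9.99999964e-01 -2.27400138e-04  2.22673073e-01]
 [ 0.00000000e+00  0.00000000e+00  0.00000000e+00  1.00000000e+00]]
```

View pics/t4.png

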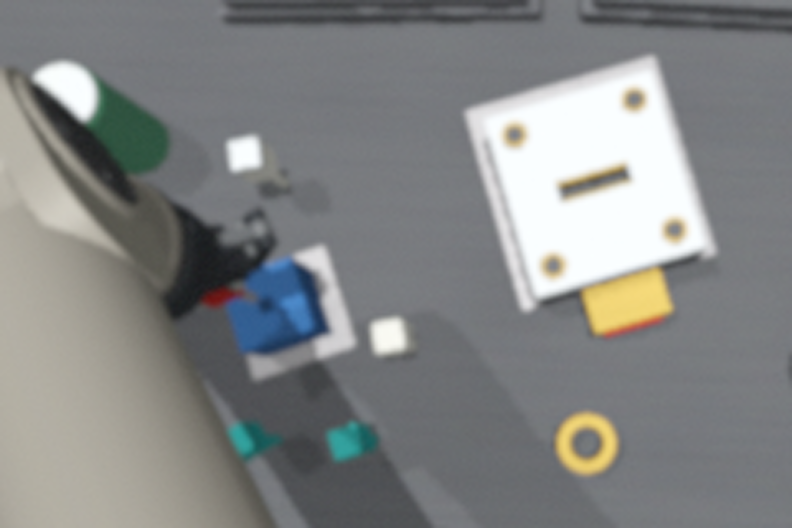

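View pics/w11c.png

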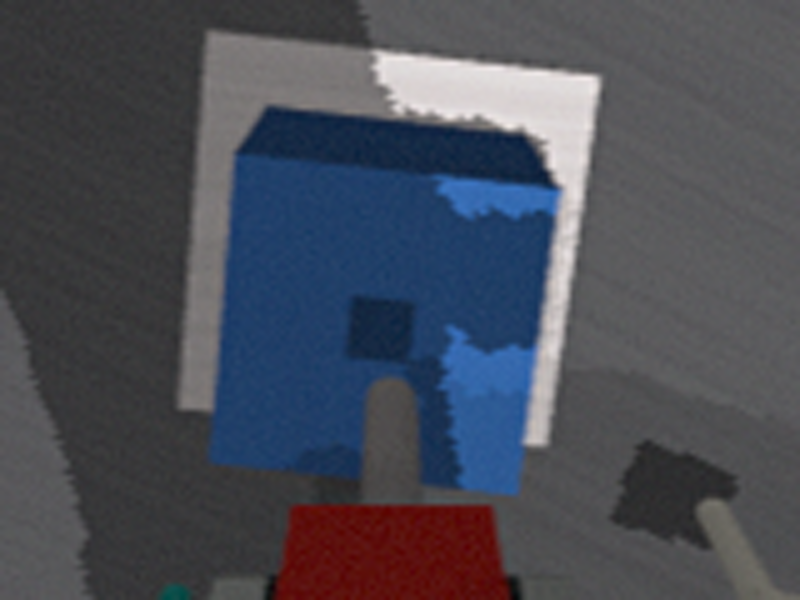

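The top view shows the slide well out: about 65 px of brass at crop (625,300), up from 30. Now I'll aim at the stand hole, whose centre is at crop (380.5,328.5) in the wrist view.

```bash
python3 - <<'E'
from h import *
f=imaging.grab_frame("wrist"); d=np.load("w11.npz"); f["c2w"]=d["c2w"]; T=d["T"]
P=lambda u,v:(250+(u+.5)/5-.5,120+(v+.5)/5-.5)
p=atz(f,*P(380.5,328.5),.085);print(shift(p,T),p)
s=[atz(f,*P(*c),.085) for c in [(236,154),(557,188),(519,494),(210,461)]];print(np.mean(s,0),shift(np.mean(s,0),T))
print(T[:3,3],toolT()[:3,3])
E
```

```text
[ -1.9 137.7  -0.6] [0.5113429 0.2339565 0.085    ]
[0.51130428 0.23392908 0.085     ] [ -1.9 137.7  -0.7]
[0.51277211 0.23257399 0.22267307] [0.51271636 0.23273736 0.222748  ]
```

```bash
python3 -m jog '0 0 0 -1.9 0 -0.7 0;0 0 0 0 10 0 0;0 0 0 0 12 0 0;0 0 0 0 10 0 0;0 0 0 0 6 0 0' 60;python3 -m jog '0 0 0 0 1 0 0;0 0 0 0 0 0 0;0 0 0 0 0 0 0;0 0 0 0 0 0 0;0 0 0 0 0 0 0' 60
python3 - <<'E'
from h import *
f=frame("wrist"); crop(f,"pics/w12c.png",250,120,410,240,5); T=toolT();np.savez("w12.npz",c2w=f["c2w"],T=T);print(shift([.5113,.2338,.1004]),T)
E
```

```text
clock: 22.5
tcp_pos: [0.5101, 0.2338, 0.1824]
orientation: [-1.399, 0.857, -0.854]
contact_force: [-0.3, 0.4, -1.9]
grip_width: 0.021
clock: 22.92
tcp_pos: [0.5114, 0.2347, 0.1843]
orientation: [-1.395, 0.854, -0.855]
contact_force: [-0.4, -0.1, -1.2]
grip_width: 0.0216
[ 0.7 83.9 -0.5] [[ 4.54473031e-01  9.08720862e-04  8.90760034e-01  5.11375170e-01]
 [-8.90760493e-01  3.64111823e-04  4.54472894e-01  2.34673296e-01]
 [ 8.86527394e-05 -9.99999521e-01  9.74931647e-04  1.84308196e-01]
 [ 0.00000000e+00  0.00000000e+00  0.00000000e+00  1.00000000e+00]]
```

View pics/w12c.png

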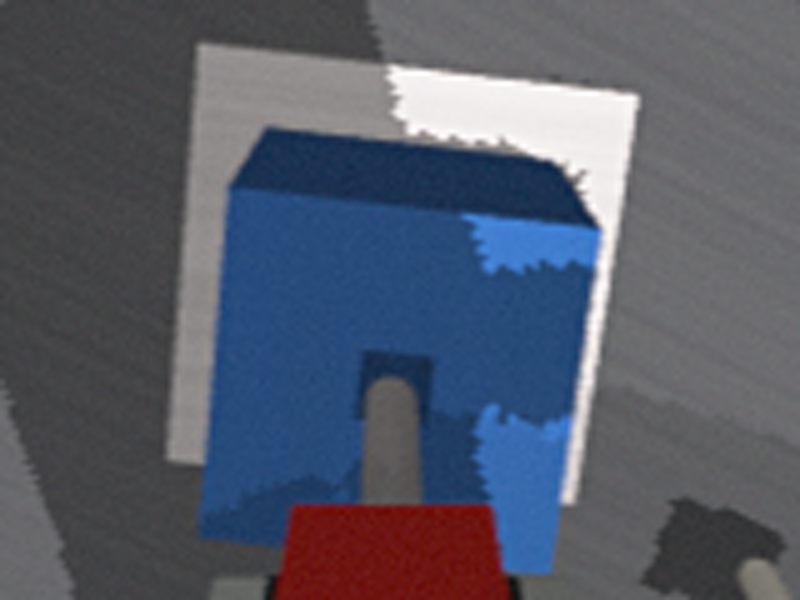

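```bash
python3 -m jog '0 0 0 0.7 0 -0.5 0;0 0 0 0 3 0 0;0 0 0 0 4 0 0;0 0 0 0 5 0 0;0 0 0 0 5 0 0' 60;python3 -m jog '0 0 0 0 5 0 0;0 0 0 0 5 0 0;0 0 0 0 0 0 0;0 0 0 0 0 0 0;0 0 0 0 0 0 0' 60
python3 - <<'E'
from h import *
print(shift([.5113,.2338,.1004]),toolT(),r.get_obs()["contact_force"])
E
```

```text
clock: 23.38
tcp_pos: [0.5108, 0.2336, 0.1662]
orientation: [-1.396, 0.855, -0.855]
contact_force: [0.1, -0.7, -1.7]
grip_width: 0.0211
clock: 23.8
tcp_pos: [0.511, 0.2338, 0.1569]
orientation: [-1.396, 0.855, -0.855]
contact_force: [0.7, -0.5, -1.6]
grip_width: 0.0213
[ 0.1 56.5  0.2] [[ 4.54630489e-01  1.48045613e-04  8.90680131e-01  5.11042638e-01]
 [-8.90680143e-01  1.19821564e-04  4.54630475e-01  2.33777950e-01]
 [-3.94166395e-05 -9.99999982e-01  1.86335824e-04  1.56875065e-01]
 [ 0.00000000e+00  0.00000000e+00  0.00000000e+00  1.00000000e+00]] [ 0.68076727 -0.46334891 -1.57736269]
```

Tip is 19 mm in the hole with no contact force, so I'll continue down.

```bash
python3 -m jog '0 0 0 0 6 0 0;0 0 0 0 8 0 0;0 0 0 0 8 0 0;0 0 0 0 8 0 0;0 0 0 0 6 0 0' 60;python3 -m jog '0 0 0 0 7 0 0;0 0 0 0 6 0 0;0 0 0 0 3.5 0 0;0 0 0 0 1.5 0 0;0 0 0 0 0 0 0' 60;python3 -m jog '0 0 0 0 0.5 0 0;0 0 0 0 0.5 0 0;0 0 0 0 0.5 0 0;0 0 0 0 0 0 0;0 0 0 0 0 0 0' 60
```

```text
clock: 24.22
tcp_pos: [0.5104, 0.2333, 0.1193]
orientation: [-1.398, 0.856, -0.855]
contact_force: [-0.3, -0.5, -2.2]
grip_width: 0.0214
clock: 24.63
tcp_pos: [0.5108, 0.2336, 0.1024]
orientation: [-1.397, 0.855, -0.855]
contact_force: [-0.7, -1.0, -1.3]
grip_width: 0.0213
clock: 25.05
tcp_pos: [0.511, 0.2337, 0.1014]
orientation: [-1.396, 0.855, -0.855]
contact_force: [0.0, -0.4, -1.1]
grip_width: 0.0215
```

```bash
python3 -m jog '0 0 0 0 0.5 0 0;0 0 0 0 0.5 0 0;0 0 0 0 0.3 0 0;0 0 0 0 0 0 0;0 0 0 0 0 0 0' 60;python3 -m jog '0 0 0 0 0 0 0.3;0 0 0 0 0 0 0.5;0 0 0 0 0 0 0.7;0 0 0 0 0 0 0.7;0 0 0 0 0 0 0.7' 60;python3 -m jog '0 0 0 0 0 0 0.7;0 0 0 0 -10 0 0.7;0 0 0 0 -20 0 0.7;0 0 0 0 -30 0 0.7;0 0 0 0 -30 0 0.7' 60;python3 -m jog '0 0 0 0 -20 0 0.7;0 0 0 0 0 -30 0.7;0 0 0 0 0 -30 0.7;0 0 0 0 0 0 0.7;0 0 0 0 0 0 0.7' 60
python3 - <<'E'
from h import *
f=frame("wrist"); cv2.imwrite("pics/w13.png",f["color"][:,:,::-1])
f=frame("scene"); crop(f,"pics/s3.png",240,150,460,320,3.5)
print(r.get_obs()["contact_force"],r.get_obs()["qvel"].round(3))
E
```

```text
clock: 25.47
tcp_pos: [0.5111, 0.2337, 0.1004]
orientation: [-1.396, 0.855, -0.855]
contact_force: [-2.2, -1.6, 5.5]
grip_width: 0.0215
clock: 25.88
tcp_pos: [0.511, 0.2337, 0.0999]
orientation: [-1.396, 0.855, -0.855]
contact_force: [0.1, 0.5, -0.0]
grip_width: 0.0598
clock: 26.3
tcp_pos: [0.5103, 0.2335, 0.1911]
orientation: [-1.398, 0.856, -0.854]
contact_force: [1.2, 0.0, 1.0]
grip_width: 0.0599
clock: 26.72
tcp_pos: [0.4567, 0.2057, 0.2109]
orientation: [-1.396, 0.854, -0.856]
contact_force: [0.1, -0.3, 0.9]
grip_width: 0.0599
[0.44547372 0.33927251 0.41708397] [-0.003  0.019  0.003 -0.013  0.001 -0.    -0.   ]
```

View pics/w13.png

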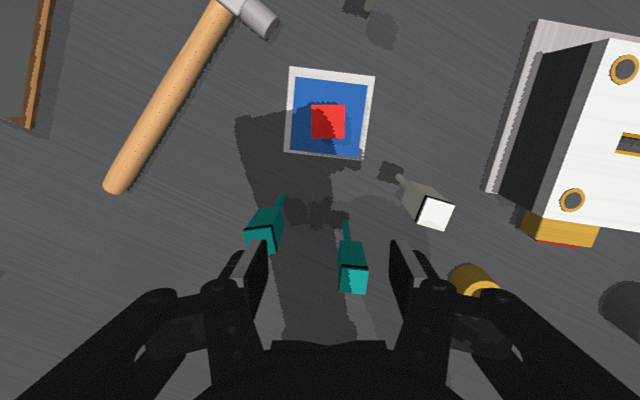

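View pics/s3.png

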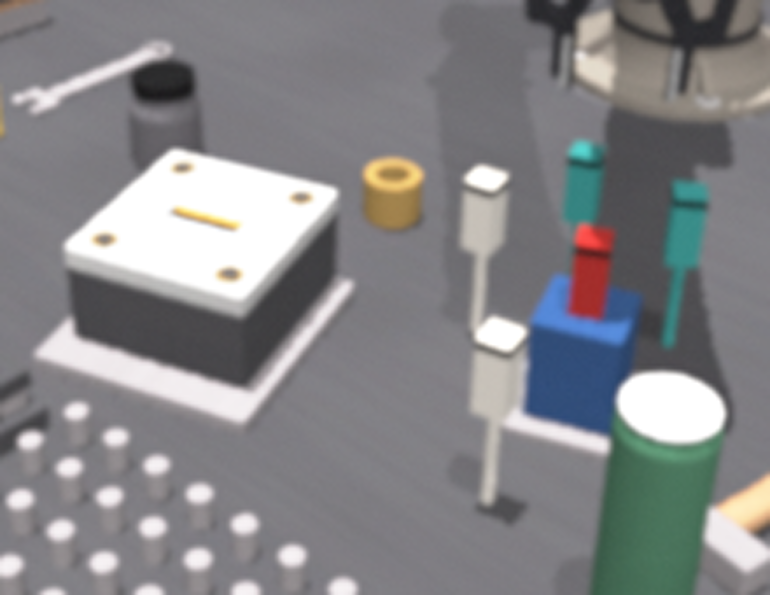

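The red rod stands upright and fully home (wrist px 328,121; handle underside on the block). The slide is out (wrist px 565,228), and the gripper is clear of everything. I'm handing in.

```bash
python3 -m jog '0 0 0 0 0 0 0.7;0 0 0 0 0 0 0.7;0 0 0 0 0 0 0.7;0 0 0 0 0 0 0.7;0 0 0 0 0 0 0.7'; python3 -c "
from bench import r
print(r.hand_in())"
```

```text
clock: 27.23
tcp_pos: [0.4576, 0.2065, 0.2098]
orientation: [-1.396, 0.855, -0.855]
contact_force: [-0.3, -0.4, 0.4]
grip_width: 0.0599
the job is handed in; nothing more can be done
None
```

I freed the brass slide with the red-handled rod, put the rod back in its stand, and handed the job in at 27.2 s.

- **Pressing the catch:** I lowered the rod into the slot and slid it along the floor under a light press of about 8 N. It sank about 8 to 9 mm toward one end of the slot. I couldn't see the slide then, because the arm hid it. I took the force falling off at that depth as the sign that it had sprung.
- **Slide:** after I withdrew the rod, the top and wrist views both showed the slide well out, by roughly its full 22 mm judged from pixels.
- **Rod:** it is upright in the stand, with the handle's underside on the block and about 6–7 N of contact when it seated.
- **Forces:** the highest contact-force readings I saw were about 10 N. These were only taken at the end of each move, so a brief peak in between could be missed.
- **Other things:** the gripper is clear of everything, and the bystanders in the last pictures look unmoved. I judged that by eye and did not measure it; the bin, the spacer and most of the hammer's handle were outside the last scene crop.

No check failed. The only disagreement was about 2 mm between the wrist and top cameras on the slot position, and I used the wrist value.

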